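Stand the fallen lifting lugs back up

ROBOT

A 7-joint arm with a two-finger parallel gripper is mounted at the origin on the work surface. World frame = base frame: x ahead of the robot, y to its left, z up, the work surface at z = 0. Lengths are in m, angles in rad, forces in N, time in s.
With the tool pointing down it reaches from about 0.425 to 0.95 m from the base axis. Payload 4.7 kg.
Tool frame: the origin (TCP) lies at the very end of the fingers, on their centre line; the grasp point (between the pads) lies 19 mm behind it; z points along the fingers, y is the line along which they close (so a half turn about z gives the same grasp; the last joint's range is limited). The gripper opens to 87 mm and grips with 3 to 60 N. Pads are 19 mm wide; open, the fingers measure 117 mm over their backs; the gripper's body (75 mm by 190 mm) begins 51 mm behind the grasp point.
Start: joints at [-1.216, 0.469, -0.049, 1.532, 0.024, 1.141, -0.082], TCP at [0.253, 0.626, 0.189] pointing down, gripper open.
Joint ranges: [-2.59, 2.59], [-0.33, 1.99], [-1.39, 1.29], [0.1, 2.45], [-1.04, 4.18], [0.21, 1.99], [-2.66, 2.66]. Speed limits (rad/s): [2.57, 2.57, 3.14, 3.14, 3.14, 3.14, 3.14].

INTERFACE

Orientations are given as [roll, pitch, yaw] about the fixed x, y, z axes, in that order (R = Rz(yaw) Ry(pitch) Rx(roll)).
In Python, from workcell import * gives the robot as it stands.
- The arm moves only by the shell command python3 -m handwheel 'ROWS'. ROWS is JSON, one flat list of numbers, 7 for each row, row after row: the shift along the tool's x, y, z normalised to -1 to 1, where 1 is 0.3 m, then the turn, a rotation vector about the tool's x, y, z normalised to -1 to 1, where 1 is 2 rad, then the opening, from -1 (shut) to 1 (fully open). In form: [tx, ty, tz, rx, ry, rz, claw, tx, ty, tz, rx, ry, rz, claw, ...]. A call has 1 to 12 rows; each row is the pose to reach, as a shift and turn from the pose commanded when the call began, along the tool's axes at that moment; what a row does not reach only later rows make up. A row lasts 1/8 s, in which the tool goes at most 62.5 mm and 10.7 degrees, less where a joint would pass 70% of its speed; a pose out of reach is approached as far as the arm can. A call with a number of a shift or a turn outside -1 to 1 is refused whole. A call with a gripper value outside its range is refused whole. The fingers move at their own pace and stop on an object; the grip force is fixed at half the most. Time passes only in rows, so rows that repeat a pose let the fingers close. It gives the time, the measured TCP pose, the force, the opening and the grip force at its end, in the units of the state.
- state(): the state, without advancing time (a new reading comes with each control period).
- snapshot(name): name is "side" or "top" or "wrist"; returns the picture (384x512x3 uint8, red, green, blue); there is no depth.
- camera_params(name): a dict with "fx", "fy", "cx", "cy" (pixels), "cam_to_world" (4x4, takes a point from camera to world coordinates). Camera axes: x right, y down, z forward; pixel columns grow to the right and rows downward; lengths in m; the calibration is good to about 2 mm. A picture is of the moment at which its call begins: read the wrist's pose just before it. camera_params takes no time and is no camera call; for the wrist camera it gives the pose at the moment of the call.
- hand_in(): hands the job in; it is judged then, once.
The state is a dict: "time": time; "joints": joint angles; "joint_vel": joint speeds; "tau": joint torques, N m; "tool_pos": TCP position; "tool_rot": TCP orientation; "wrist_force": force on the tool from outside, world axes, zero at the start; "torque": the same for the moment, N m; "width": finger opening in m; "grip_force": force on a finger pad.
Only numpy, scipy, OpenCV 4.12 (cv2) and the standard library are available. Lean on these libraries where they do the work, as an engineer would, in place of code of your own. Each camera call takes 0.05 s, during which the arm holds its last target. There are 200 camera calls.

TASK

Two of the three lifting lugs on the rubber mat have fallen over. With the fingertips, push each fallen one by the raised edge of its base plate so that it tips back and stands on its base where it fell, following it over so that it is let down and does not slam. Do not pick anything up, and leave the lug that is standing and everything else on the bench undisturbed.

Things in the scene. Friction and masses are not known exactly. Their poses are not given: they have to be found in the camera images.
- lug_a: Fallen lifting lug, zinc-plated steel, 0.57 to 0.94 kg: base plate 70 (own x) x 100 (own y) x 8 mm and, in its middle, an eye plate 10 thick (own x), 54 wide (own y), rising 85 mm above the plate, its top half-round with a hole. Origin: centre of the underside; own z runs from the underside along the eye (up when standing, now sideways, 19 degrees below level, the eye tip on the mat).
- lug_a_heel (a point): Middle of the 100 mm underside edge at own (+35, 0, 0) mm, now next to the mat: the lug rolls about this side. It stays on the mat within a few mm while the lug is tipped. Balance is passed when own z is about 57 degrees from upright; from there the lug drops by itself. Standing, its origin has gone about 45 to 50 mm in the direction of the push.
- lug_a_rim (a point): Middle of the other 100 mm edge, on the eye's side of the base plate, own (-35, 0, 8) mm: now the raised edge, 66 mm above the mat, leaning 19 degrees over to the eye's side. Pushed level, from the eye's side, square to the edge, away from where the eye points, it rolls the lug back (3 to 6 N).
- lug_a_eye (a point): Centre of the 27 mm hole in the eye, own (0, 0, 66) mm. A closed upright fingertip about 22 mm thick, moving 51 mm above the mat, fits between raised edge and eye plate: its front pushes the plate over; then, sinking to about 40 mm and moving on slowly to 80 mm past where the lug's origin was, it lets the eye plate down leaning on its back.
- lug_b: Second fallen lifting lug, the same part, lying in the same manner as lug_a but pointing another way; its axes and points are as for lug_a.
- lug_b_heel (a point): The same point on lug_b: lower underside edge, own (+35, 0, 0) mm.
- lug_b_rim (a point): The same point on lug_b: raised edge, own (-35, 0, 8) mm.
- lug_b_eye (a point): The same point on lug_b: centre of the eye's hole, own (0, 0, 66) mm.
- lug_c: Third lifting lug, the same part, standing upright on its base plate (93 mm high): leave it alone. Origin: centre of its underside.
- mat: Black rubber mat, fixed, 520 (x) x 860 (y) x 3 mm, its top 3 mm above the work surface; the lugs are on it. Origin: centre of its underside.
- spacer0: Zinc-plated spacer bushing, 48 mm diameter, 32 mm high, the lower of a stack of two, at the far edge of the mat. Origin: centre of its underside. Leave alone.
- spacer1: The upper spacer of the stack, same size, standing on the lower one. Leave alone.
- hoist_ring: Swivel hoist ring: round base 54 mm across with an upright bail, 87 mm high, at the far right of the mat. Origin: centre of its underside. Leave alone.
- nut: Large hex nut lying flat, 43 mm across, 19 mm high, near the mat's near edge, left of the middle. Origin: centre of its underside. Leave alone.
- wrench: Steel wrench lying flat on the mat's far edge, 190 mm long, about along y. Leave alone.
- can: Yellow can of thread lubricant with a white top, 60 mm across, 90 mm high, at the far left of the mat. Origin: centre of its underside. Leave alone.
Mind the look-alikes: they are no part of the job. What is shaped like the lug_b but orange is not meant.

How it is judged:
At the end, for the whole second after the job is handed in: Both fallen lugs stand on their base plates on the mat, upright within 0.08 rad (about 4.5 degrees) and at rest, the underside edge they rolled about within 80 mm of where it was at the start; the third lug still stands (angle between each of lug_a, lug_b, lug_c's own z axis and vertical below 0.08 rad and height (world z) of lug_a between 0 and 0.008 m and distance of each of lug_a_heel, lug_b_heel from where it was at the start of the episode below 0.08 m and linear speed of each of lug_a, lug_b below 0.02 m/s and angular speed of each of lug_a, lug_b below 0.1 rad/s and height (world z) of lug_b between 0 and 0.008 m); the robot touches nothing.
It fails at once if a fallen lug picked up: its lower underside edge more than 25 mm above the work surface (height (world z) of any of lug_a_heel, lug_b_heel above 0.025 m).
It fails at once if a fallen lug let slam down (turning faster than 8.5 rad/s) (angular speed of any of lug_a, lug_b above 8.5 rad/s).
It fails at once if the standing lug shifted more than 15 mm or tipped (distance of lug_c from where it was at the start of the episode above 0.015 m or angle between lug_c's own z axis and vertical above 0.3 rad).
It fails at once if spacers, hoist ring, nut, wrench or can shifted more than 15 mm (distance of any of spacer0, spacer1, hoist_ring, nut, wrench, can from where it was at the start of the episode above 0.015 m).
It also fails if it takes over 53 s, if anything falls off the work surface, if the arm or the gripper's body presses on something with over 40 N, if the wrist force passes 120 N, or if a joint passes its speed limit or range.

## Working session

There is one attempt and no reset: what is moved stays moved. The work goes in short steps, Python scripts to look and compute and a shell command to move; the robot and the scene stay as the last step left them, time stands still between calls to the robot, and variables do not carry over. Pictures are saved under pics/ and viewed, at most 10 in all, crops included, and the job is handed in when it is done.

```bash
mkdir -p pics; python3 - <<'E'
from workcell import *
import cv2
s=state();print(s['time'],s['tool_pos'],s['tool_rot'],s['width'])
for n in("top","side"):
    p=snapshot(n);cv2.imwrite(f"pics/{n}0.png",p[:,:,::-1])
    c=camera_params(n);print(n,c)
E
```

```text
0.0 [0.25248658 0.62527364 0.18750825] [-3.13963280e+00  7.12847069e-05  2.75782142e+00] 0.08701067026845899
top {'fx': 441.0759616444691, 'fy': 441.0759616444691, 'cx': 259.4933493753307, 'cy': 188.59302396343782, 'cam_to_world': array([[-0.02316355, -0.99325117,  0.11364664,  0.33952408],
       [-0.99951753,  0.02065563, -0.02319599, -0.0495901 ],
       [ 0.020692  , -0.11412911, -0.99325042,  1.4860439 ],
       [ 0.        ,  0.        ,  0.        ,  1.        ]])}
side {'fx': 430.1820509208689, 'fy': 430.1820509208689, 'cx': 252.38951108294674, 'cy': 191.2278822388168, 'cam_to_world': array([[-0.99517738, -0.03381411,  0.0920793 ,  0.37540049],
       [-0.09540568,  0.55183195, -0.82848009,  1.17016142],
       [-0.02279798, -0.83326953, -0.55239673,  0.91143019],
       [ 0.        ,  0.        ,  0.        ,  1.        ]])}
```

View pics/top0.png

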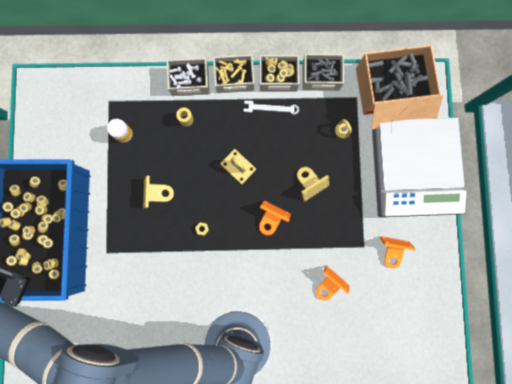

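View pics/side0.png

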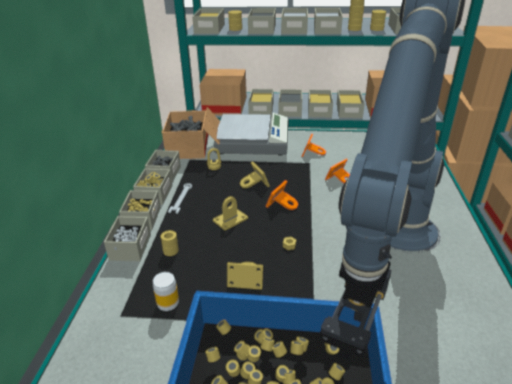

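```bash
cat > fit.py <<'E'
import numpy as np,cv2
from scipy.optimize import minimize
def proj(c,P):
    T=np.linalg.inv(c['cam_to_world']);q=P@T[:3,:3].T+T[:3,3]
    return np.c_[c['fx']*q[:,0]/q[:,2]+c['cx'],c['fy']*q[:,1]/q[:,2]+c['cy']]
box=np.array([[x,y,z] for x in(-35,35) for y in(-50,50) for z in(0,8)])/1e3
a=np.linspace(0,np.pi,19)
prof=[(-27,8),(27,8)]+[(27*np.cos(t),66+27*np.sin(t)) for t in a]
eye=np.array([[x,y,z] for x in(-5,5) for y,z in prof])/1e3
ring=np.array([[x,13.5*np.cos(t),66+13.5*np.sin(t)] for x in(-5,5) for t in np.linspace(0,2*np.pi,24,endpoint=False)])/1e3
def pose(x,y,th,tilt):   # th: horizontal heading of own z (own +x heading reversed); tilt: own z angle from upright
    d=np.array([np.cos(th),np.sin(th),0]);u=np.array([0,0,1.])
    z=np.sin(tilt)*d+np.cos(tilt)*u; X=np.cos(tilt)*-d+np.sin(tilt)*-(-1)*-u
    Y=np.cross(z,X);R=np.c_[X,Y,z]
    h=-(np.r_[box,eye]@R.T)[:,2].min()
    return R,np.array([x,y,.003+h])
S=8
def sil(c,R,t,o,n):
    m=np.zeros((n*S,n*S),np.uint8);f=lambda P:((proj(c,P@R.T+t)-o+.5)*S).astype(np.float32)
    for P in(box,eye): cv2.fillConvexPoly(m,cv2.convexHull(f(P)).astype(np.int32),255)
    k=len(ring)//2;h=np.zeros_like(m);g=np.zeros_like(m)
    cv2.fillConvexPoly(h,f(ring[:k]).astype(np.int32),255);cv2.fillConvexPoly(g,f(ring[k:]).astype(np.int32),255)
    m[(h&g)>0]=0
    return cv2.resize(m,(n,n),interpolation=cv2.INTER_AREA)/255.
def soft(img,o,n):
    p=img[o[1]:o[1]+n,o[0]:o[0]+n].astype(float)
    return np.clip((p.max(2)-35)/60,0,1)
def fit(views,x0,tilt):
    def cost(v):
        R,t=pose(v[0]/100,v[1]/100,v[2],tilt)
        return sum(np.mean((sil(c,R,t,o,n)-s)**2)*n*n for c,s,o,n in views)
    best=minimize(cost,x0,method='Nelder-Mead',options=dict(initial_simplex=np.array(x0)+np.r_[[[0,0,0]],np.diag([1.5,1.5,.25])]))
    return best.x,best.fun
E
cat > meas.py <<'E'
from workcell import *
from fit import *
import sys
def run(tag):
    pass
E
python3 - <<'E'
from workcell import *
from fit import *
img=cv2.imread('pics/top0.png');sd=cv2.imread('pics/side0.png')
ct,cs=camera_params('top'),camera_params('side')
def ray(c,u,v,z):
    r=c['cam_to_world'][:3,:3]@[(u-c['cx'])/c['fx'],(v-c['cy'])/c['fy'],1];o=c['cam_to_world'][:3,3]
    return o+r*(z-o[2])/r[2]
T=np.radians(109)
vis=[]
for name,base,eyepx,sp,tilt in(('L',(148,192),(166,192),(245,275),T),('R',(316,189),(306,175),(255,178),T),('C',(238,166),None,(230,213),0)):
    p=ray(ct,*base,.04);th0=[0.8,2.4] if tilt==0 else [np.arctan2(*(ray(ct,*eyepx,.04)-p)[1::-1])]
    for th in th0:
        n=64;o=np.array(base)-32;os_=np.array(sp)-32
        V=[(ct,soft(img,o,n),o,n)]
        r=fit(V,[p[0]*100,p[1]*100,th],tilt);print(name,'top',r)
        o2=os_;V2=V+[(cs,soft(sd,o2,n),o2,n)]
        print(name,'both',fit(V2,list(r[0]),tilt))
    R,t=pose(r[0][0]/100,r[0][1]/100,r[0][2],tilt)
    s=sil(ct,R,t,o,n);v=cv2.resize(img[o[1]:o[1]+n,o[0]:o[0]+n],None,fx=4,fy=4,interpolation=cv2.INTER_NEAREST)
    k,_=cv2.findContours((cv2.resize(s,None,fx=4,fy=4)>.5).astype(np.uint8),0,1);cv2.drawContours(v,k,-1,(0,0,255),1)
    s=sil(cs,R,t,o2,n);w=cv2.resize(sd[o2[1]:o2[1]+n,o2[0]:o2[0]+n],None,fx=4,fy=4,interpolation=cv2.INTER_NEAREST)
    k,_=cv2.findContours((cv2.resize(s,None,fx=4,fy=4)>.5).astype(np.uint8),0,1);cv2.drawContours(w,k,-1,(0,0,255),1)
    vis.append(np.vstack([v,w]))
cv2.imwrite('pics/fit.png',np.hstack(vis))
E
```

```text
L top (array([50.10499531, 28.18781464, -1.59306459]), np.float64(423.9047462514417))
L both (array([50.45936152, 28.51115763, -1.68461374]), np.float64(1867.4439734717416))
R top (array([ 50.61131686, -27.67250475,   0.70298118]), np.float64(556.0554873125722))
R both (array([ 51.04256871, -27.95873385,   0.77533444]), np.float64(2112.3164109957706))
C top (array([58.7077706 , -1.29426434,  2.35589845]), np.float64(365.7625595924644))
C both (array([58.81449907, -1.24593155,  2.3287805 ]), np.float64(584.6966724336794))
C top (array([58.6440116 , -1.3309516 ,  2.37259625]), np.float64(365.4125403690888))
C both (array([58.75723611, -1.1407552 ,  2.34087062]), np.float64(585.6374183006535))
```

View pics/fit.png

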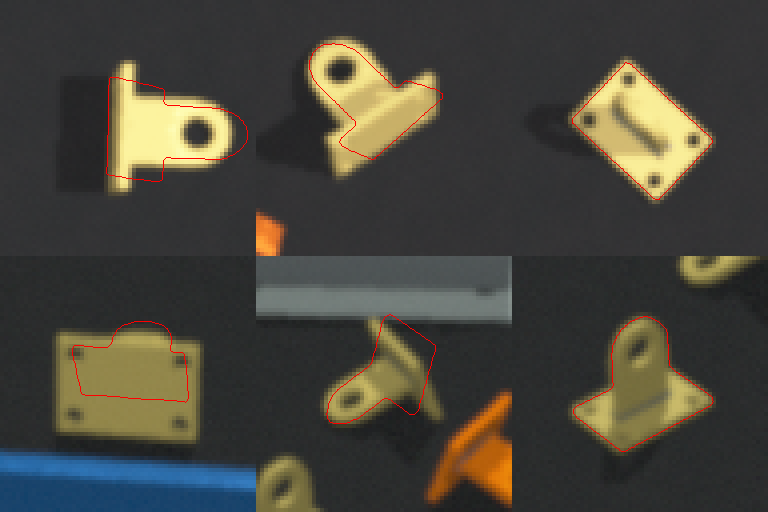

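```bash
sed -i 's/X=np.cos(tilt).*/X=np.cos(tilt)*d-np.sin(tilt)*u/; s/(p.max(2)-35)\/60/(p.max(2)-65)\/50/' fit.py; rm meas.py
cat > run.py <<'E'
from workcell import *
from fit import *
img=cv2.imread('pics/top0.png');sd=cv2.imread('pics/side0.png')
ct,cs=camera_params('top'),camera_params('side')
T=np.radians(109)
vis=[];n=64
for name,x0,base,sp,tilt in(('L',[50.5,28.5,-1.57],(148,192),(245,275),T),('R',[51,-29,.75],(316,189),(255,178),T),('C',[58.7,-1.3,2.35],(238,166),(230,213),0)):
    o=np.array(base)-32;o2=np.array(sp)-32
    V=[(ct,soft(img,o,n),o,n),(cs,soft(sd,o2,n),o2,n)]
    for k in range(2):
        r=fit(V[k:k+1],x0,tilt);print(name,k,np.round(r[0],3),round(r[1]))
    r=fit(V,x0,tilt);print(name,'both',np.round(r[0],3),round(r[1]))
    R,t=pose(r[0][0]/100,r[0][1]/100,r[0][2],tilt);col=[]
    for c,im,oo in((ct,img,o),(cs,sd,o2)):
        s=sil(c,R,t,oo,n);v=cv2.resize(im[oo[1]:oo[1]+n,oo[0]:oo[0]+n],None,fx=4,fy=4,interpolation=cv2.INTER_NEAREST)
        k,_=cv2.findContours((cv2.resize(s,None,fx=4,fy=4)>.5).astype(np.uint8),1,1);cv2.drawContours(v,k,-1,(0,0,255),1);col.append(v)
    vis.append(np.vstack(col))
cv2.imwrite('pics/fit1.png',np.hstack(vis))
E
python3 run.py
```

```text
L 0 [50.186 29.351 -1.604] 63
L 1 [50.258 29.586 -1.612] 739
L both [50.284 29.403 -1.612] 812
R 0 [ 50.026 -26.998   0.542] 123
R 1 [ 50.165 -27.112   0.559] 1004
R both [ 50.042 -27.086   0.547] 1129
C 0 [58.71  -1.333  2.354] 66
C 1 [58.836 -1.281  2.354] 90
C both [58.789 -1.335  2.367] 159
```

View pics/fit1.png

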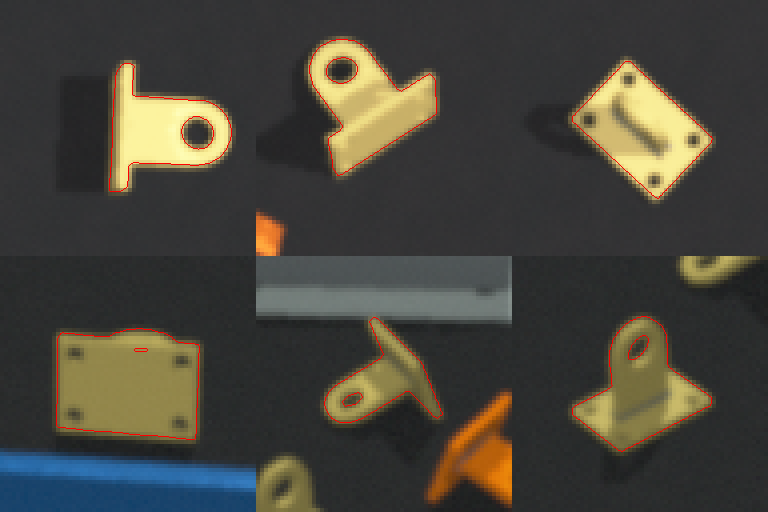

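```bash
cat > go.py <<'E'
import sys,numpy as np
from workcell import *
from scipy.spatial.transform import Rotation as Ro
def row(p,h):
    s=state();R=Ro.from_euler('xyz',s['tool_rot']);t=R.inv().apply(np.array(p)-s['tool_pos'])/.3
    r=(R.inv()*Ro.from_euler('xyz',[np.pi,0,h])).as_rotvec()/2
    print(np.round(t,4),np.round(r,4))
L=dict(o=np.array([.5028,.2940]),th=-1.610);Rr=dict(o=np.array([.5004,-.2705]),th=.545)
def along(g,a,z): return [*(g['o']+a*np.array([np.cos(g['th']),np.sin(g['th'])])),z]
E
python3 - <<'E'
from go import *
row([.38,.44,.19],-1.61+np.pi)
print(along(L,.045,.19))
E
```

```text
[-0.6254 -0.4138 -0.0073] [-8.000e-04  6.000e-04  6.131e-01]
[np.float64(0.5010362865702156), np.float64(0.2490345764510374), 0.19]
```

```bash
python3 -m handwheel '[-0.1,-0.06,0,0,0,0.08,-1, -0.2,-0.13,0,0,0,0.16,-1, -0.3,-0.2,0,0,0,0.24,-1, -0.4,-0.265,0,0,0,0.32,-1, -0.5,-0.33,0,0,0,0.4,-1, -0.6,-0.4,0,0,0,0.48,-1, -0.625,-0.414,-0.007,0,0,0.55,-1, -0.625,-0.414,-0.007,0,0,0.613,-1, -0.625,-0.414,-0.007,0,0,0.613,-1, -0.625,-0.414,-0.007,0,0,0.613,-1]'; python3 -c "
from go import *
s=state();print(s['tool_rot'],s['joints'],s['width'])
row(along(L,.045,.19),-1.61+np.pi);row(along(L,.045,.054),-1.61+np.pi)"
```

```text
time: 1.35
tool_pos: [0.3797, 0.4406, 0.1904]
tool_rot: [-3.141, 0.0, 1.534]
wrist_force: [-0.5, -0.4, -1.5]
width: 0.0017
grip_force: 0.0
[-3.14114371e+00  3.68650810e-04  1.53414983e+00] [-1.12812122  0.31631454  0.24909044  1.77175992 -0.08793755  1.06487814
 -0.88482244] 0.0017041709254698232
[-0.6234  0.4277  0.0013] [-0.0002  0.0002  0.0013]
[-0.6233  0.4279  0.4546] [-0.0002  0.0002  0.0013]
```

```bash
python3 -m handwheel '[-0.15,0.1,0,0,0,0,-1, -0.3,0.2,0,0,0,0,-1, -0.45,0.31,0,0,0,0,-1, -0.58,0.4,0,0,0,0,-1, -0.623,0.428,0,0,0,0.001,-1, -0.623,0.428,0.1,0,0,0.001,-1, -0.623,0.428,0.2,0,0,0.001,-1, -0.623,0.428,0.3,0,0,0.001,-1, -0.623,0.428,0.4,0,0,0.001,-1, -0.623,0.428,0.455,0,0,0.001,-1, -0.623,0.428,0.455,0,0,0.001,-1, -0.623,0.428,0.455,0,0,0.001,-1]'; python3 -c "
from go import *;import cv2
s=state();print(s['tool_rot'],s['wrist_force'])
row(along(L,.045,.054),-1.61+np.pi)
o=[cv2.resize(snapshot(n)[:,:,::-1],(400,300)) for n in('side','wrist')]
cv2.imwrite('pics/l1.png',np.hstack(o))"
```

```text
time: 2.85
tool_pos: [0.5018, 0.2495, 0.0551]
tool_rot: [3.14, -0.001, 1.53]
wrist_force: [0.7, -0.1, -0.6]
width: 0.0002
grip_force: 0.0
[ 3.14008498e+00 -1.27371988e-03  1.53039097e+00] [ 0.69778457 -0.14977552 -0.58152093]
[-0.0017 -0.0026  0.0038] [ 0.0008 -0.0006 -0.0006]
```

View pics/l1.png

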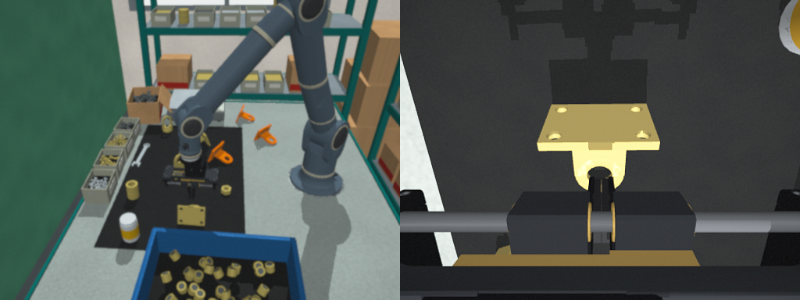

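```bash
python3 -m handwheel '[0.015,0,0,0,0,0,-1, 0.03,0,0,0,0,0,-1, 0.045,0,0,0,0,0,-1, 0.06,0,0,0,0,0,-1, 0.075,0,0,0,0,0,-1, 0.09,0,0,0,0,0,-1, 0.105,0,0,0,0,0,-1, 0.12,0,0,0,0,0,-1, 0.135,0,0,0,0,0,-1, 0.15,0,0,0,0,0,-1, 0.16,0,0,0,0,0,-1, 0.16,0,0,0,0,0,-1]'; python3 -c "
from go import *;import cv2
row(along(L,0,.054),-1.61+np.pi)
o=[cv2.resize(snapshot('side')[130:320,150:350,::-1],(400,380)),cv2.resize(snapshot('wrist')[:,:,::-1],(400,380))]
cv2.imwrite('pics/l2.png',np.hstack(o))"
```

```text
time: 4.45
tool_pos: [0.503, 0.2971, 0.0541]
tool_rot: [3.142, -0.0, 1.53]
wrist_force: [-0.8, 0.4, -0.1]
width: 0.0007
grip_force: 0.0
[-0.0102 -0.0003  0.0004] [ 0.     -0.0001 -0.0007]
```

View pics/l2.png

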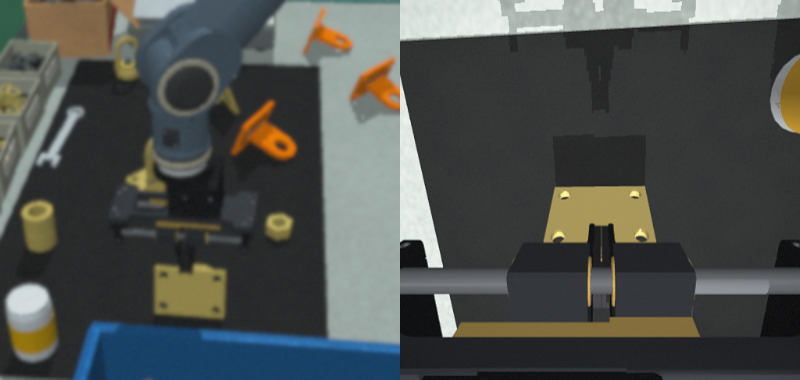

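```bash
cat > chk.py <<'E'
from workcell import *
from fit import *
cs=camera_params('side')
def chk(o2th,th,x0,n=64):
    o2=np.array(o2th)-32;sd=snapshot('side')[:,:,::-1];hsv=sd[o2[1]:o2[1]+n,o2[0]:o2[0]+n].astype(float)
    s=np.clip((hsv[:,:,1]-hsv[:,:,0]-15)/20,0,1)*(hsv[:,:,2]<1.4*hsv[:,:,1])
    def pz(v):
        R,t=pose(0,0,th,v[2]); hp=R@[.035,0,0]; d=np.array([np.cos(th),np.sin(th)])
        xy=v[:2]/100-hp[:2];return pose(*xy,th,v[2])
    f=lambda v:((sil(cs,*pz(v),o2,n)-s)**2).sum()
    r=min((minimize(f,[*x0,t],method='Nelder-Mead',options=dict(initial_simplex=np.array([*x0,t])+np.r_[[[0,0,0]],np.diag([1,1,.2])])) for t in(1.9,1.6,1.3,1)),key=lambda r:r.fun)
    print('heel',r.x[:2].round(2),'tilt deg',np.degrees(r.x[2]).round(1),r.fun.round())
    v=cv2.resize(sd[o2[1]:o2[1]+n,o2[0]:o2[0]+n],None,fx=6,fy=6)
    k,_=cv2.findContours((cv2.resize(sil(cs,*pz(r.x),o2,n),None,fx=6,fy=6)>.5).astype(np.uint8),1,1);cv2.drawContours(v,k,-1,(0,0,255),1)
    return np.hstack([v,cv2.cvtColor(cv2.resize((s*255).astype(np.uint8),None,fx=6,fy=6),cv2.COLOR_GRAY2BGR)])
E
python3 -c "
from chk import *
cv2.imwrite('pics/c1.png',chk((245,275),-1.61,[50.3,30.5]))
o=snapshot('top')[:,:,::-1];cv2.imwrite('pics/c1.png',np.hstack([cv2.imread('pics/c1.png')[:,:384],cv2.resize(o[155:219,110:174],(384,384))]))"
```

```text
heel [50.26 31.25] tilt deg 112.1 65.0
```

View pics/c1.png

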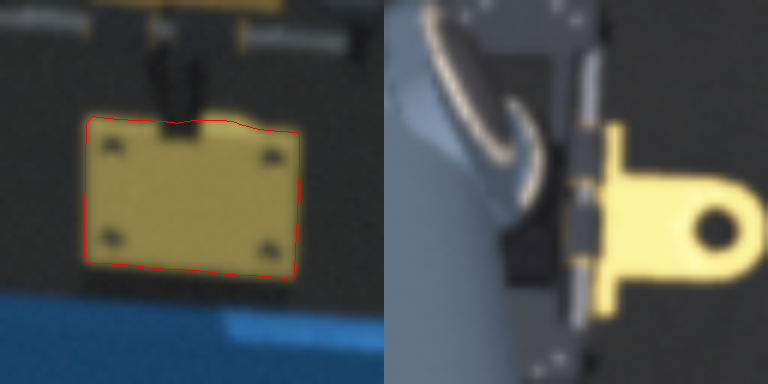

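```bash
python3 -c "
from chk import *
from go import *
s=state();p=s['tool_pos'];print(p,s['wrist_force'],s['torque'],s['tau'],s['joints'])
for n in('side','top','wrist'):
    c=camera_params(n);print(n,c['cam_to_world'][:3,3].round(3),proj(c,np.array([p,p+[0,.011,0],p+[0,-.011,0],[.503,.275,.069],[.503,.275+.003,.077-.001]])).round(1).tolist())
w=snapshot('wrist')[:,:,::-1];cv2.imwrite('pics/w1.png',np.hstack([cv2.resize(w[120:290,170:340],(400,400),interpolation=cv2.INTER_CUBIC),cv2.resize(snapshot('side')[225:295,210:280,::-1],(400,400),interpolation=cv2.INTER_CUBIC)]))"
```

```text
[0.50309864 0.29650267 0.05416026] [-0.0071513   0.46296617  0.12506073] [-0.08352394  0.06369472  0.00886745] [-6.57436741e-02 -4.45556259e+01  3.84050131e+00 -1.82151049e+01
 -5.43341052e-02 -1.20746150e-03  7.98333917e-05] [-0.83283533  0.48203836  0.30138132  1.89592432 -0.19455363  0.79189153
 -0.46787564]
side [0.375 1.17  0.911] [[243.8, 272.3], [243.3, 275.1], [244.2, 269.6], [244.5, 263.1], [244.3, 262.0]]
top [ 0.34  -0.05   1.486] [[142.7, 191.1], [139.3, 191.2], [146.1, 191.0], [148.3, 190.5], [146.9, 190.3]]
wrist [0.506 0.38  0.25 ] [[257.9, 220.3], [257.3, 206.0], [258.5, 234.2], [259.0, 257.4], [258.9, 258.8]]
```

View pics/w1.png

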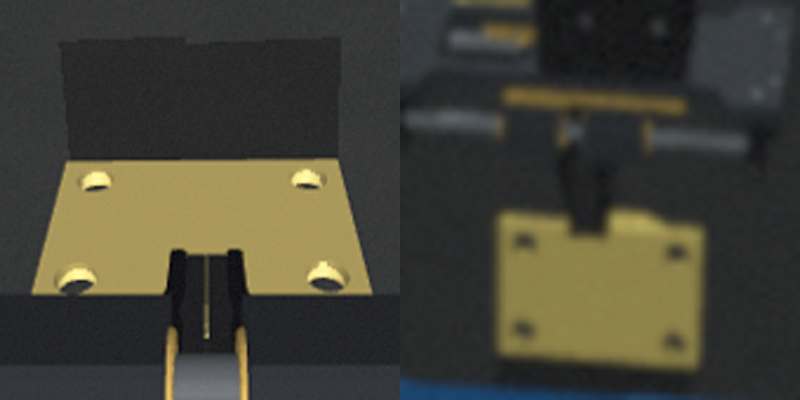

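```bash
python3 -m handwheel '[0,0,-0.1,0,0,0,-1, 0,0,-0.22,0,0,0,-1, -0.1,0,-0.22,0,0,0,-1, -0.25,0,-0.22,0,0,0,-1, -0.38,0,-0.22,0,0,0,-1, -0.427,0,-0.2,0,0,0,-1, -0.427,0,-0.1,0,0,0,-1, -0.427,0,0,0,0,0,-1, -0.427,0,0.1,0,0,0,-1, -0.427,0,0.155,0,0,0,-1, -0.427,0,0.155,0,0,0,-1]'; python3 - <<'E'
from chk import *
s=state();p=s['tool_pos'];print(p)
img=snapshot('top')[:,:,::-1];ct=camera_params('top');o=np.array([116,160])
print(fit([(ct,soft(img,o,64),o,64)],[50.3,29.4,-1.61],np.radians(109)))
sd=snapshot('side')[:,:,::-1];c=camera_params('side');q=proj(c,np.array([p,p+[0,0,.07],[p[0],p[1],.003]]))
u,v=q[0].astype(int);print(q)
a=cv2.resize(np.clip(sd[v-45:v+15,u-30:u+30].astype(float)*2.2,0,255).astype(np.uint8),(400,400),interpolation=cv2.INTER_CUBIC)
for k in q: cv2.circle(a,tuple(int(t) for t in (k-[u-30,v-45])*400/60),3,(0,0,255),-1)
w=np.clip(snapshot('wrist')[:,:,::-1].astype(float)*2,0,255).astype(np.uint8);cv2.imwrite('pics/t1.png',np.hstack([a,cv2.resize(w,(400,400))]))
E
```

```text
time: 6.12
tool_pos: [0.4971, 0.169, 0.0066]
tool_rot: [-3.14, 0.001, 1.53]
wrist_force: [0.4, -0.1, 0.3]
width: 0.0006
grip_force: 0.0
[0.49708779 0.16900245 0.00660333]
(array([52.04748695, 21.86167766,  1.02426833]), np.float64(1258.9474706651288))
[[250.79904666 254.57039159]
 [250.22445073 237.17700986]
 [250.82772882 255.43861882]]
```

View pics/t1.png

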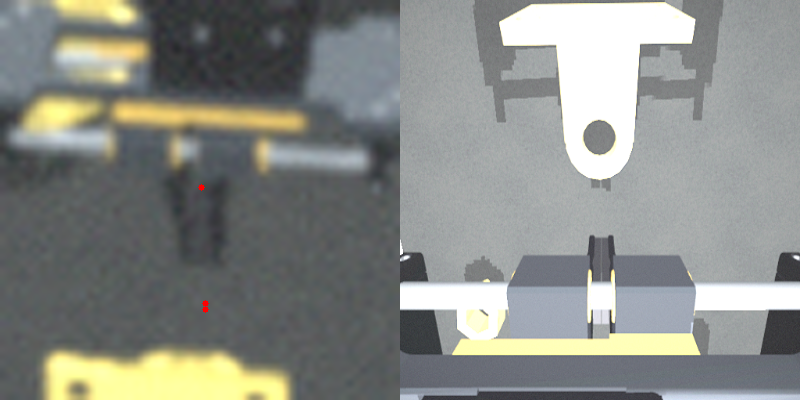

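The fingertip is clearly higher than the reported TCP (about 20–30 mm), which explains why it passed over the rim. I'll measure this by touching the mat gently.

```bash
python3 -m handwheel '[0,0,0.02,0,0,0,-1, 0,0,0.035,0,0,0,-1, 0,0,0.035,0,0,0,-1]'|egrep 'pos|force'; python3 -m handwheel '[0,0,0.007,0,0,0,-1, 0,0,0.013,0,0,0,-1, 0,0,0.013,0,0,0,-1]'|egrep 'pos|force'
```

```text
tool_pos: [0.4975, 0.1687, -0.0031]
wrist_force: [-0.5, -0.2, 0.0]
grip_force: 0.0
tool_pos: [0.4977, 0.1687, -0.0069]
wrist_force: [-0.4, -0.6, -0.6]
grip_force: 0.0
```

```bash
for i in 1 ; do python3 -m handwheel '[0,0,0.008,0,0,0,-1, 0,0,0.008,0,0,0,-1]'|egrep 'pos|t_force'; python3 -m handwheel '[0,0,0.008,0,0,0,-1, 0,0,0.008,0,0,0,-1]'|egrep 'pos|t_force';python3 -m handwheel '[0,0,0.008,0,0,0,-1, 0,0,0.008,0,0,0,-1]'|egrep 'pos|t_force';python3 -m handwheel '[0,0,0.008,0,0,0,-1, 0,0,0.008,0,0,0,-1]'|egrep 'pos|t_force'; done
```

```text
tool_pos: [0.4977, 0.1687, -0.0093]
wrist_force: [-0.2, -0.5, 0.3]
tool_pos: [0.4976, 0.1687, -0.0118]
wrist_force: [0.2, 0.5, 0.6]
tool_pos: [0.4976, 0.1688, -0.0141]
wrist_force: [-0.4, 0.6, -0.0]
tool_pos: [0.4976, 0.1687, -0.0166]
wrist_force: [0.3, -0.1, 0.4]
```

```bash
python3 -m handwheel '[0,0,0.008,0,0,0,-1, 0,0,0.008,0,0,0,-1]'|egrep 'pos|t_force'; python3 -m handwheel '[0,0,0.008,0,0,0,-1, 0,0,0.008,0,0,0,-1]'|egrep 'pos|t_force'
```

```text
tool_pos: [0.4976, 0.1687, -0.019]
wrist_force: [0.7, 0.5, -0.2]
tool_pos: [0.4977, 0.1687, -0.0213]
wrist_force: [-0.0, -0.2, -1.2]
```

```bash
python3 -m handwheel '[0,0,0.007,0,0,0,-1, 0,0,0.007,0,0,0,-1]'|egrep 'pos|t_force'
```

```text
tool_pos: [0.4977, 0.1687, -0.0234]
wrist_force: [-0.3, 0.2, -0.4]
```

```bash
python3 -m handwheel '[0,0,0.006,0,0,0,-1, 0,0,0.006,0,0,0,-1]'|egrep 'pos|t_force';python3 -m handwheel '[0,0,0.006,0,0,0,-1, 0,0,0.006,0,0,0,-1]'|egrep 'time|pos|t_force'
```

```text
tool_pos: [0.4977, 0.1687, -0.0252]
wrist_force: [-0.2, -0.7, -1.2]
time: 9.28
tool_pos: [0.4977, 0.1687, -0.027]
wrist_force: [-0.2, -0.7, 0.9]
```

```bash
python3 -m handwheel '[0,0,0.006,0,0,0,-1, 0,0,0.006,0,0,0,-1]'|egrep 'pos|t_force'
```

```text
tool_pos: [0.4977, 0.1687, -0.0288]
wrist_force: [-1.0, 1.1, -0.6]
```

```bash
python3 -m handwheel '[0,0,0.006,0,0,0,-1, 0,0,0.006,0,0,0,-1]'|egrep 'time|pos|t_force'; python3 - <<'E'
from chk import *
s=state();p=s['tool_pos']
sd=snapshot('side')[:,:,::-1];c=camera_params('side');q=proj(c,np.array([[p[0],p[1],.003],[p[0],p[1]+.01,.003]]))
u,v=q[0].astype(int)
a=cv2.resize(np.clip(sd[v-45:v+15,u-30:u+30].astype(float)*2.2,0,255).astype(np.uint8),(400,400),interpolation=cv2.INTER_CUBIC)
for k in q: cv2.circle(a,tuple(int(t) for t in (k-[u-30,v-45])*400/60),2,(0,0,255),-1)
cv2.imwrite('pics/t2.png',a)
E
```

```text
time: 9.78
tool_pos: [0.4978, 0.1687, -0.0305]
wrist_force: [-0.5, 0.3, -0.0]
```

View pics/t2.png

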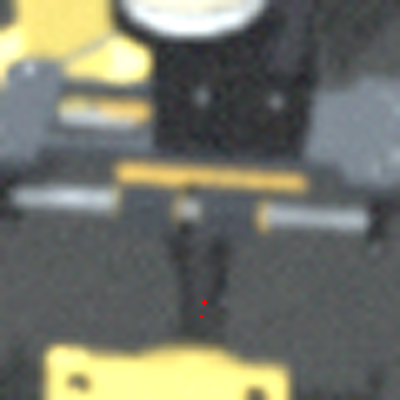

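```bash
python3 -m handwheel '[0,0,0.008,0,0,0,-1, 0,0,0.008,0,0,0,-1]'|egrep 'pos|t_force'; python3 -m handwheel '[0,0,0.008,0,0,0,-1, 0,0,0.008,0,0,0,-1]'|egrep 'time|pos|t_force'
```

```text
tool_pos: [0.4978, 0.1688, -0.0307]
wrist_force: [-5.4, -1.4, 22.4]
time: 10.32
tool_pos: [0.4977, 0.1689, -0.0308]
wrist_force: [-11.1, -3.6, 44.4]
```

```bash
python3 -m handwheel '[0,0,0.008,0,0,0,-1, 0,0,0.008,0,0,0,-1]'|egrep 'pos|t_force'; python3 -c "
from go import *
s=state();print(s['tool_pos'],s['wrist_force'],s['torque'],s['width'])"
```

```text
tool_pos: [0.4978, 0.169, -0.0309]
wrist_force: [-17.8, -6.2, 66.5]
[ 0.49779111  0.16895073 -0.03090871] [-17.77869933  -6.15201659  66.5218912 ] [-1.32147661  4.1543833   0.06064242] 0.000500547174404301
```

```bash
python3 -m handwheel '[0,0,-0.06,0,0,0,-1, 0,0,-0.148,0,0,0,-1, 0,0,-0.148,0,0,0,-1]'|egrep 'time|pos|t_force'; python3 - <<'E'
from chk import *
s=state();p=s['tool_pos'];print(p)
w=snapshot('wrist')[:,:,::-1];c=camera_params('wrist')
g=np.clip((w[:,:,1].astype(float)-w[:,:,0]-15)/20,0,1)*(w.max(2)>110)
n=320;o=np.array([96,0])
m=np.zeros((n,n));b=g[:n,96:96+n];m[:b.shape[0]]=b; m[200:]=0
import copy
for i in range(1):
    def f(v):
        cc=copy.deepcopy(c);cc['cam_to_world'][2,3]+=v[2]/100;cc['cam_to_world'][1,3]+=v[1]/100;cc['cam_to_world'][0,3]+=v[0]/100
        q=sil(cc,*pose(.5028,.294,-1.61,np.radians(109)),o,n);q[200:]=0
        return ((q-m)**2).sum()
    for z0 in(0,3.4):
        print(z0,f([0,0,z0]))
        r=minimize(f,[0,0,z0],method='Nelder-Mead',options=dict(initial_simplex=np.array([[0,0,z0],[1,0,z0],[0,1,z0],[0,0,z0+1]]),maxiter=60));print(r.x,r.fun)
E
```

```text
time: 10.95
tool_pos: [0.4993, 0.1693, 0.0083]
wrist_force: [-1.1, 0.7, -0.4]
[0.49928913 0.16934922 0.00832809]
0 3029.1354536716644
[ 0.29304343 -0.04462512  0.16902969] 1235.0016666666668
3.4 8241.714423298732
[ 0.29424702 -0.04653071  0.18063898] 1231.8880026912727
```

```bash
python3 - <<'E'
from chk import *
from scipy.spatial.transform import Rotation as Ro
p=np.array([.2525,.6253,.1875]);R=Ro.from_euler('xyz',[-3.1396,0,2.7578]).as_matrix()
P=lambda l:p+np.array(l)@R.T/1e3
for n,f in(('side','side0'),('top','top0')):
    c=camera_params(n)
    print(n,proj(c,np.array([P(l) for l in([0,0,0],[0,50,0],[0,-50,0],[0,50,-34],[0,-50,-34],[0,50,-70],[0,-50,-70],[0,95,-70],[0,-95,-70])])).round().tolist())
im=cv2.imread('pics/side0.png').max(2)
for r in range(316,360,3): print(r,' '.join('%3d'%v for v in im[r,316:392:3]))
E
```

```text
side [[350.0, 348.0], [342.0, 369.0], [357.0, 329.0], [344.0, 358.0], [359.0, 318.0], [346.0, 345.0], [361.0, 306.0], [338.0, 365.0], [367.0, 290.0]]
top [[15.0, 275.0], [-1.0, 269.0], [32.0, 282.0], [-8.0, 270.0], [26.0, 283.0], [-15.0, 271.0], [19.0, 284.0], [-31.0, 265.0], [34.0, 290.0]]
316 106 106 107 106  88  96  73  62 100 106 107 107 103  38  38  39  44  53  76  90 184 166 177 176 172 171
319 106 107 107  74  69  71  69  68  99 106 106 107 104  53  40  41  46  74  76  85 181 166 171 177 178 173
322 106 105  95  71  70  70  68  69  47  59  84 104 107 107  98  51  46  75  79  80 174 165 172 181 179 178
325 106 106  73  70  91  70  71  69  45  44  44  47  67  94  98  46  62  76  74  79 167 165 171 178 178 180
328 108 105  60  66  70  69  71  68  49  46  46  47  45  46  45  46  68  77  75  77 143 166 167 172 177 179
331  89  82  42  50  59  84  74  69  51  45  45  44  44  44  44  46  45  49  65  77 133 170 165 176 181 178
334  29  27  30  38  43  45  51  63  51  47  43  46  48  45  45  43  46  46  55  76 110 177 165 176 177 177
337  23  29  39  55  29  32  38  42  45  48  48  47  54  46  48  67  47  43  60  78  92 169 164 168 176 173
340  27  26  28  40  27  25  27  27  36  41  43  44  63  49  46  49  45  44  74  76  82 175 163 169 177 181
343  26  26  30  62  62  28  29  28  27  30  30  40  42  43  47  48  44  46  77  77  79 166 167 167 176 177
346  29  26  28  63 161  82  55  39  26  26  26  26  26  37  41  44  39  53  76  78  78 163 169 165 172 173
349  27  29  26  54 143 125  99 151  31  27  26  27  26  28  41  31  29  44  78  77  75 135 178 166 174 174
352  27  29  26  28  88 144 154 104  26  28  25  24  27  29  56  52  23  36  76  76  77 118 175 163 176 178
355  29  30  26  27  30  35  30  28  27  28  24  27  29  27  25  25  28  28  76  76  77 102 174 164 171 171
358  31  30  30  26  23  30  31  25  27  26  25  25  31  27  28  29  29  32  73  77  76  85 180 162 164 177
```

```bash
python3 - <<'E'
from chk import *
s=state();p=s['tool_pos'];print(p)
cs,cw=camera_params('side'),camera_params('wrist')
off=p-[.4971,.169,.0066]
for h in range(0,45,5):
    Z=np.arange(20,120,1.)
    P=np.array([[0,h,z] for z in Z])/1e3+p
    rw=proj(cw,P)[:,1];rs=proj(cs,P-off)[:,1]
    print(h,'wrist dz@245:',Z[np.argmin(abs(rw-245))],'@226:',Z[np.argmin(abs(rw-226))],'side dz@233.7:',Z[np.argmin(abs(rs-233.7))],'tip@248.3:',Z[np.argmin(abs(rs-(254-45+262/6.667)))])
E
```

```text
[0.49823325 0.16908153 0.00719052]
0 wrist dz@245: 38.0 @226: 20.0 side dz@233.7: 84.0 tip@248.3: 26.0
5 wrist dz@245: 47.0 @226: 21.0 side dz@233.7: 88.0 tip@248.3: 30.0
10 wrist dz@245: 57.0 @226: 32.0 side dz@233.7: 92.0 tip@248.3: 34.0
15 wrist dz@245: 66.0 @226: 43.0 side dz@233.7: 96.0 tip@248.3: 39.0
20 wrist dz@245: 76.0 @226: 55.0 side dz@233.7: 100.0 tip@248.3: 43.0
25 wrist dz@245: 85.0 @226: 66.0 side dz@233.7: 104.0 tip@248.3: 47.0
30 wrist dz@245: 95.0 @226: 77.0 side dz@233.7: 108.0 tip@248.3: 52.0
35 wrist dz@245: 104.0 @226: 88.0 side dz@233.7: 112.0 tip@248.3: 56.0
40 wrist dz@245: 114.0 @226: 99.0 side dz@233.7: 116.0 tip@248.3: 61.0
```

```bash
python3 -c "
from go import *
row(along(L,.045,.020),-1.61+np.pi);row(along(L,-.003,.020),-1.61+np.pi)"
```

```text
[ 0.2667 -0.0015 -0.0425] [ 0.0007 -0.0004 -0.0008]
[ 0.4267 -0.0018 -0.0423] [ 0.0007 -0.0004 -0.0008]
```

```bash
python3 -m handwheel '[0.08,0,-0.043,0,0,0,-1, 0.18,-0.001,-0.043,0,0,0,-1, 0.267,-0.0015,-0.043,0,0,0,-1, 0.28,-0.0015,-0.043,0,0,0,-1, 0.295,-0.0015,-0.043,0,0,0,-1, 0.31,-0.0015,-0.043,0,0,0,-1, 0.325,-0.0015,-0.043,0,0,0,-1, 0.34,-0.0015,-0.043,0,0,0,-1, 0.355,-0.0015,-0.043,0,0,0,-1, 0.37,-0.0015,-0.043,0,0,0,-1, 0.387,-0.0015,-0.043,0,0,0,-1, 0.387,-0.0015,-0.043,0,0,0,-1]'; python3 -c "
from chk import *
from go import *
chk((245,275),-1.61,[50.3,30.5])
row(along(L,-.003,.020),-1.61+np.pi)"
```

```text
time: 12.5
tool_pos: [0.5023, 0.2859, 0.0197]
tool_rot: [3.141, -0.001, 1.531]
wrist_force: [0.4, -2.1, 1.7]
width: 0.0005
grip_force: 1.3
heel [50.33 31.  ] tilt deg 97.0 137.0
[ 0.0387  0.0007 -0.0012] [ 0.0002 -0.0002 -0.0005]
```

```bash
python3 -m handwheel '[0.013,0,0,0,0,0,-1, 0.027,0,0,0,0,0,-1, 0.04,0,0,0,0,0,-1, 0.053,0,0,0,0,0,-1, 0.067,0,0,0,0,0,-1, 0.08,0,0,0,0,0,-1, 0.09,0,0,0,0,0,-1]'; python3 -c "
from chk import *
from go import *
chk((245,275),-1.61,[50.3,30.5])
row(along(L,-.024,.020),-1.61+np.pi)"
```

```text
time: 13.42
tool_pos: [0.5028, 0.3126, 0.0194]
tool_rot: [-3.141, -0.0, 1.53]
wrist_force: [0.1, -1.4, -0.9]
width: 0.0004
grip_force: 0.5
heel [50.29 30.86] tilt deg 65.3 230.0
[ 0.0159  0.0022 -0.0016] [-0.0001 -0.0005 -0.0004]
```

```bash
python3 -m handwheel '[0.01,0,0,0,0,0,-1, 0.018,0,0,0,0,0,-1, 0.026,0,0,0,0,0,-1, 0.034,0,0,0,0,0,-1, 0.042,0,0,0,0,0,-1, 0.05,0,0,0,0,0,-1, 0.058,0,0,0,0,0,-1, 0.066,0,0,0,0,0,-1, 0.074,0,0,0,0,0,-1, 0.08,0,0.002,0,0,0,-1]'; python3 -c "
from chk import *
from go import *
chk((245,275),-1.61,[50.3,30.5])
row(along(L,-.052,.010),-1.61+np.pi);row(along(L,-.08,.010),-1.61+np.pi)"
```

```text
time: 14.72
tool_pos: [0.5042, 0.3365, 0.0191]
tool_rot: [3.141, -0.001, 1.53]
wrist_force: [-0.2, 3.0, 0.2]
width: 0.0004
grip_force: 1.5
heel [50.31 30.64] tilt deg 33.9 314.0
[0.0309 0.0009 0.0301] [ 0.0001 -0.0005 -0.0006]
[0.1242 0.0008 0.0302] [ 0.0001 -0.0005 -0.0006]
```

Past balance and leaning on the finger's back (3 N). Now sink while moving on slowly.

```bash
python3 -m handwheel '[0.006,0,0.004,0,0,0,-1, 0.012,0,0.009,0,0,0,-1, 0.018,0,0.014,0,0,0,-1, 0.025,0,0.02,0,0,0,-1, 0.032,0,0.026,0,0,0,-1, 0.039,0,0.03,0,0,0,-1, 0.046,0,0.03,0,0,0,-1, 0.053,0,0.03,0,0,0,-1, 0.06,0,0.03,0,0,0,-1, 0.067,0,0.03,0,0,0,-1, 0.074,0,0.03,0,0,0,-1, 0.082,0,0.03,0,0,0,-1]'; python3 -m handwheel '[0.01,0,0,0,0,0,-1, 0.02,0,0,0,0,0,-1, 0.03,0,0,0,0,0,-1, 0.04,0,0,0,0,0,-1, 0.043,0,0,0,0,0,-1]';python3 -c "
from chk import *
from go import *
chk((245,275),-1.61,[50.3,30.5])"
```

```text
time: 16.27
tool_pos: [0.5052, 0.3604, 0.0101]
tool_rot: [-3.142, 0.0, 1.53]
wrist_force: [-0.1, -0.8, -0.0]
width: 0.0004
grip_force: 0.0
time: 16.9
tool_pos: [0.5057, 0.3736, 0.0101]
tool_rot: [3.142, -0.0, 1.53]
wrist_force: [-0.2, 0.2, -0.1]
width: 0.0003
grip_force: 0.0
heel [47.59 32.82] tilt deg 47.4 494.0
```

```bash
python3 -m handwheel '[0,0,-0.1,0,0,0,-1, 0,0,-0.2,0,0,0,-1, 0,0,-0.3,0,0,0,-1, 0,0,-0.37,0,0,0.02,-1, -0.15,0,-0.37,0,0,0.1,-1, -0.3,0,-0.37,0,0,0.18,-1, -0.45,0,-0.37,0,0,0.26,-1, -0.6,0,-0.37,0,0,0.34,-1, -0.75,0,-0.37,0,0,0.42,-1, -0.9,0,-0.37,0,0,0.492,-1, -0.98,0,-0.37,0,0,0.492,-1, -0.98,0,-0.37,0,0,0.492,-1]'; python3 -c "
from chk import *
from go import *
row(along(Rr,.05,.12),.545);row(along(Rr,.05,.02),.545)
img=snapshot('top')[:,:,::-1];sd=snapshot('side')[:,:,::-1];ct=camera_params('top');o=np.array([105,160]);o2=np.array([215,240])
V=[(ct,soft(img,o,64),o,64),(cs,soft(sd,o2,64),o2,64)]
for k in(0,1):print(fit(V[k:k+1],[50.3,34.2,-1.61],0.0))
for t in(.05,.1,1.89):print(t,fit(V,[50.3,34.2,-1.61],t))
"
```

```text
time: 18.45
tool_pos: [0.4936, 0.0775, 0.1213]
tool_rot: [-3.141, -0.0, 0.542]
wrist_force: [0.1, 0.6, 0.5]
width: 0.0003
grip_force: 0.0
[-0.4118  1.0053  0.0041] [-0.0001 -0.0001 -0.0017]
[-0.4119  1.0053  0.3374] [-0.0001 -0.0001 -0.0017]
(array([50.28322075, 33.2959285 , -1.59323118]), np.float64(220.0821516339869))
(array([50.41009154, 33.41085873, -1.6070189 ]), np.float64(202.89723660130718))
0.05 (array([50.48111432, 33.4176911 , -1.61144274]), np.float64(469.8499795463283))
0.1 (array([50.48881626, 33.39412673, -1.61354225]), np.float64(527.2955866205306))
1.89 (array([50.06945088, 35.98649252, -1.61499123]), np.float64(923.3262640522876))
```

```bash
python3 -m handwheel '[-0.05,0.12,0,0,0,0,-1, -0.12,0.28,0,0,0,0,-1, -0.19,0.45,0,0,0,0,-1, -0.26,0.62,0,0,0,0,-1, -0.32,0.78,0,0,0,0,-1, -0.38,0.92,0,0,0,0,-1, -0.412,0.999,0,0,0,-0.002,-1, -0.412,0.999,0,0,0,-0.002,-1, -0.412,0.999,0.1,0,0,-0.002,-1, -0.412,0.999,0.2,0,0,-0.002,-1, -0.412,0.999,0.2,0,0,-0.002,-1]'; python3 -c "
from go import *
row(along(Rr,.05,.02),.545);row(along(Rr,.01,.02),.545);row(along(Rr,-.019,.02),.545)"
```

```text
time: 19.92
tool_pos: [0.5426, -0.2371, 0.0588]
tool_rot: [-3.136, 0.003, 0.553]
wrist_force: [-0.3, -0.7, -0.4]
width: 0.0002
grip_force: 0.0
[-0.0113  0.0227  0.1291] [-0.0026  0.0013  0.0041]
[-0.1446  0.0216  0.1295] [-0.0026  0.0013  0.0041]
[-0.2413  0.0208  0.1297] [-0.0026  0.0013  0.0041]
```

```bash
python3 -m handwheel '[0,0,0,0,0,0,-1, 0,0,0,0,0,0,-1]'; python3 -c "
from go import *
row(along(Rr,.05,.02),.545);row(along(Rr,.01,.02),.545);row(along(Rr,-.019,.02),.545)"
```

```text
time: 20.18
tool_pos: [0.5448, -0.2407, 0.0624]
tool_rot: [3.14, -0.002, 0.551]
wrist_force: [-0.2, 0.1, 0.3]
width: 0.001
grip_force: 0.0
[-0.0117  0.008   0.1412] [ 0.0008 -0.0009  0.0028]
[-0.145   0.0072  0.141 ] [ 0.0008 -0.0009  0.0028]
[-0.2417  0.0067  0.1408] [ 0.0008 -0.0009  0.0028]
```

Correct the offset, sink, and push to a = +10 mm.

```bash
python3 -m handwheel '[-0.006,0.008,0.05,0,0,0.003,-1, -0.012,0.008,0.1,0,0,0.003,-1, -0.012,0.008,0.141,0,0,0.003,-1, -0.022,0.008,0.141,0,0,0.003,-1, -0.036,0.0075,0.141,0,0,0.003,-1, -0.05,0.0075,0.141,0,0,0.003,-1, -0.064,0.0075,0.141,0,0,0.003,-1, -0.08,0.0075,0.141,0,0,0.003,-1, -0.096,0.0075,0.141,0,0,0.003,-1, -0.112,0.007,0.141,0,0,0.003,-1, -0.128,0.007,0.141,0,0,0.003,-1, -0.144,0.007,0.141,0,0,0.003,-1]'; python3 -c "
from chk import *
from go import *
chk((255,178),.545,[49,-27.7])
row(along(Rr,-.019,.02),.545)"
```

```text
time: 21.68
tool_pos: [0.5073, -0.2656, 0.0186]
tool_rot: [-3.142, 0.0, 0.544]
wrist_force: [1.6, 1.2, 0.2]
width: 0.0002
grip_force: 0.8
heel [ 48.98 -27.39] tilt deg 91.0 227.0
[-0.0883  0.0024 -0.0046] [-0.0002  0.0005 -0.0012]
```

```bash
python3 -m handwheel '[-0.013,0,-0.003,0,0,0,-1, -0.026,0.001,-0.004,0,0,0,-1, -0.039,0.001,-0.004,0,0,0,-1, -0.052,0.001,-0.004,0,0,0,-1, -0.065,0.002,-0.004,0,0,0,-1, -0.078,0.002,-0.004,0,0,0,-1, -0.088,0.002,-0.004,0,0,0,-1]'; python3 -c "
from chk import *
from go import *
chk((255,178),.545,[49,-27.7])
row(along(Rr,-.044,.02),.545)"
```

```text
time: 22.6
tool_pos: [0.4852, -0.28, 0.02]
tool_rot: [3.141, 0.0, 0.543]
wrist_force: [0.8, 0.7, 0.7]
width: 0.0005
grip_force: 0.4
heel [ 48.92 -27.17] tilt deg 64.1 219.0
[-0.0851 -0.0008  0.0001] [ 0.0002  0.0003 -0.0011]
```

```bash
python3 -m handwheel '[-0.008,0,0,0,0,0,-1, -0.016,0,0,0,0,0,-1, -0.024,0,0,0,0,0,-1, -0.032,0,0,0,0,0,-1, -0.04,0,0,0,0,0,-1, -0.048,0,0,0,0,0,-1, -0.056,0,0,0,0,0,-1, -0.064,0,0,0,0,0,-1, -0.072,0,0,0,0,0,-1, -0.08,0,0,0,0,0,-1, -0.085,0,0,0,0,0,-1]'; python3 -c "
from chk import *
from go import *
chk((255,178),.545,[49,-27.7])
row(along(Rr,-.052,.010),.545);row(along(Rr,-.08,.010),.545)"
```

```text
time: 24.02
tool_pos: [0.4633, -0.2928, 0.0198]
tool_rot: [-3.141, 0.0, 0.544]
wrist_force: [-1.3, -1.2, 0.2]
width: 0.0005
grip_force: 0.8
heel [ 48.93 -27.42] tilt deg 26.9 183.0
[-0.0285  0.0006  0.0328] [-0.0002  0.0003 -0.0008]
[-0.1218  0.0008  0.0328] [-0.0002  0.0003 -0.0008]
```

```bash
python3 -m handwheel '[-0.007,0,0.004,0,0,0,-1, -0.014,0,0.009,0,0,0,-1, -0.021,0,0.014,0,0,0,-1, -0.028,0,0.02,0,0,0,-1, -0.035,0,0.026,0,0,0,-1, -0.042,0,0.032,0,0,0,-1, -0.049,0,0.032,0,0,0,-1, -0.056,0,0.032,0,0,0,-1, -0.063,0,0.032,0,0,0,-1, -0.07,0,0.032,0,0,0,-1, -0.077,0,0.032,0,0,0,-1, -0.085,0,0.032,0,0,0,-1]'|egrep 'pos|t_f'; python3 -m handwheel '[-0.01,0,0,0,0,0,-1, -0.02,0,0,0,0,0,-1, -0.03,0,0,0,0,0,-1, -0.037,0,0,0,0,0,-1, -0.037,0,-0.1,0,0,0,-1, -0.037,0,-0.2,0,0,0,-1, -0.037,0,-0.3,0,0,0,-1, -0.037,0,-0.4,0,0,0,-1, -0.037,0,-0.4,0,0,0,-1]';python3 - <<'E'
from chk import *
img=snapshot('top')[:,:,::-1];sd=snapshot('side')[:,:,::-1];ct=camera_params('top')
for nm,x0,b,s in(('L',[50.3,33.3,-1.61],(137,192),(247,272)),('R',[46.6,-29,.545],(316,195),(255,180)),('C',[58.7,-1.3,2.36],(238,166),(230,213))):
    o=np.array(b)-32;o2=np.array(s)-32
    V=[(ct,soft(img,o,64),o,64),(cs,soft(sd,o2,64),o2,64)]
    for k in(0,1):
        for t in(0.,.1,.4,-.1): r=fit(V[k:k+1],x0,t);print(nm,k,t,r[0].round(2),round(r[1]))
E
```

```text
tool_pos: [0.4419, -0.3059, 0.0103]
wrist_force: [0.6, -0.1, 0.5]
time: 26.7
tool_pos: [0.4338, -0.3126, 0.1323]
tool_rot: [3.138, -0.003, 0.544]
wrist_force: [0.6, 0.2, 0.1]
width: 0.0002
grip_force: 0.0
L 0 0.0 [50.27 33.23 -1.61] 236
L 0 0.1 [50.42 33.14 -1.62] 232
L 0 0.4 [50.21 32.97 -1.61] 221
L 0 -0.1 [50.52 32.94 -1.62] 242
L 1 0.0 [50.39 33.23 -1.61] 241
L 1 0.1 [50.45 34.2  -1.67] 277
L 1 0.4 [50.77 36.73 -1.79] 385
L 1 -0.1 [50.33 33.   -1.57] 267
R 0 0.0 [ 47.44 -28.61   0.41] 799
R 0 0.1 [ 47.2  -28.71   0.44] 803
R 0 0.4 [ 46.89 -28.85   0.56] 812
R 0 -0.1 [ 47.45 -28.52   0.38] 802
R 1 0.0 [ 46.73 -29.25   0.55] 926
R 1 0.1 [ 46.45 -28.76   0.55] 943
R 1 0.4 [ 46.44 -28.17   0.5 ] 1044
R 1 -0.1 [ 46.92 -28.64   0.56] 938
C 0 0.0 [58.83 -1.28  2.39] 67
C 0 0.1 [58.71 -1.29  2.38] 67
C 0 0.4 [58.5  -1.39  2.35] 67
C 0 -0.1 [58.79 -1.3   2.38] 67
C 1 0.0 [58.82 -1.3   2.37] 11
C 1 0.1 [59.09 -1.1   2.42] 31
C 1 0.4 [59.12 -0.31  2.49] 149
C 1 -0.1 [58.43 -0.51  2.34] 33
```

```bash
python3 -m handwheel '[0.07,-0.12,-0.05,0,0,0,-1, 0.14,-0.24,-0.1,0,0,0,-1, 0.21,-0.36,-0.1,0,0,0,-1, 0.28,-0.48,-0.1,0,0,0,-1, 0.35,-0.6,-0.1,0,0,0,-1, 0.43,-0.71,-0.1,0,0,0,-1, 0.43,-0.71,-0.1,0,0,0,-1, 0.43,-0.71,-0.1,0,0,0,-1]'|egrep 'time|pos|t_f';python3 - <<'E'
from chk import *
img=snapshot('top')[:,:,::-1];sd=snapshot('side')[:,:,::-1];ct=camera_params('top')
for nm,x0,b,s in(('R',[46.6,-29,.545],(316,195),(255,180)),):
    o=np.array(b)-32;o2=np.array(s)-32
    V=[(ct,soft(img,o,64),o,64),(cs,soft(sd,o2,64),o2,64)]
    for k in(0,1):
        for t in(0.,.1,.4,-.1): r=fit(V[k:k+1],x0,t);print(nm,k,t,r[0].round(2),round(r[1]))
E
```

```text
time: 27.8
tool_pos: [0.4319, -0.0631, 0.1596]
wrist_force: [0.1, -0.7, -0.1]
R 0 0.0 [ 46.63 -29.14   0.53] 159
R 0 0.1 [ 46.63 -29.14   0.52] 154
R 0 0.4 [ 46.17 -29.07   0.49] 149
R 0 -0.1 [ 46.55 -28.97   0.59] 155
R 1 0.0 [ 46.76 -29.15   0.54] 844
R 1 0.1 [ 46.55 -28.87   0.53] 844
R 1 0.4 [ 46.42 -28.04   0.54] 936
R 1 -0.1 [ 46.94 -28.4    0.57] 870
```

```bash
python3 -c "
from workcell import *
print(hand_in())"
```

```text
the job is handed in; nothing more can be done
None
```

I handed the job in at about 28 s with both fallen lugs standing on their bases in the final camera fits, the edges they rolled about within about 10 mm of their start, and the third lug unmoved; the other objects were not re-measured, and the hand-in returned no verdict.

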